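# Index the dispenser chute to the empty bowl

### The arm

A 6-joint arm with a two-finger parallel gripper is mounted at the origin on the work surface. World frame = base frame: x ahead of the robot, y to its left, z up, the work surface at z = 0. Lengths are in m, angles in rad, forces in N, time in s.
With the tool pointing down it reaches from about 0.375 to 0.925 m from the base axis. Payload 5.7 kg.
Tool frame: the origin (TCP) lies midway between the tips of the shut fingers; the grasp point (between the pads) lies 19 mm behind it; z points along the fingers, y is the line along which they close (so a half turn about z gives the same grasp; the last joint's range is limited). The gripper opens to 88 mm and grips with 3 to 60 N. Pads are 20 mm wide; open, the fingers measure 115 mm over their backs; the gripper's body (75 mm by 178 mm) begins 61 mm behind the grasp point.
Start: joints at [1.228, 0.359, 1.51, -0, 1.272, -0.115], TCP at [0.135, 0.584, 0.223] pointing down, gripper open.
Joint ranges: [-2.97, 2.97], [-1.01, 2.36], [0.21, 2.38], [-0.96, 4.11], [0.2, 2.71], [-2.98, 2.98]. Speed limits (rad/s): [2.39, 2.39, 3.14, 3.14, 3.14, 3.14].

### API

Orientations are given as [roll, pitch, yaw] about the fixed x, y, z axes, in that order (R = Rz(yaw) Ry(pitch) Rx(roll)).
In Python, from bench import arm, imaging, ticket gives the robot as it stands.
- The arm moves only by the tool jog_arm, never from a script. Its argument "rows" is a list of rows, each a list of 3 entries, a list of its own where there are three numbers: the shift along the world's x, y, z in cm, then the turn about the world's z in units of 10 degrees (1.0 is 10 degrees), then the opening, from 0 (shut) to 1 (fully open). A call has exactly 8 rows; each row is the pose to reach, as a shift and turn from the pose commanded when the call began; what a row does not reach only later rows make up. A row lasts 1/8 s, in which the tool goes at most 62.5 mm and 10.7 degrees, less where a joint would pass 70% of its speed; a pose out of reach is approached as far as the arm can. A call with a gripper value outside its range is refused whole. The fingers move at their own pace and stop on an object; "squeeze" is the grip in N (left out, the last holds). Time passes only in rows, so rows that repeat a pose let the fingers close, or fill a call up. It gives the time, the measured TCP pose, the force, the opening and the grip force at its end, in the units of the state.
- arm.sense(): the state, without advancing time (a new reading comes with each control period).
- imaging.snapshot(name): name is "scene" or "top" or "wrist"; returns a dict with "pixels" (420x560x3 uint8, red, green, blue), "camera_matrix" (3x3 intrinsics, pixels), "R" (3x3) and "t" (3): a world point X has camera coordinates R X + t; the wrist camera has in their place "tool_from_camera" (4x4, takes a point from camera to tool coordinates, whose origin is the TCP and whose axes are the flange's). Camera axes: x right, y down, z forward; pixel columns grow to the right and rows downward; lengths in m; the calibration is good to about 2 mm. A picture is of the moment at which its call begins: read the wrist's pose just before it. There is no depth.
- ticket.finish_job(): hands the job in; it is judged then, once.
The state is a dict: "time_s": time; "qpos": joint angles; "qd": joint speeds; "joint_efforts": joint torques, N m; "position": TCP position; "tool_rot": TCP orientation; "contact_force": force on the tool from outside, world axes, zero at the start; "ft_torque": the same for the moment, N m; "finger_gap": finger opening in m; "gripper_force": force on a finger pad.
Only numpy, scipy, OpenCV 4.12 (cv2) and the standard library are available. Lean on these libraries where they do the work, as an engineer would, in place of code of your own. Each camera call takes 0.05 s, during which the arm holds its last target. There are 200 camera calls.

### The job

Two of the three white bowls under the dispenser already hold their orange sample slug; the next portion must go into the bowl that is still empty. Swing the chute so that its spout is over the empty bowl, and lock it there with the green-topped index pin from its blue holder, standing fully home through the chute's yellow ear and the hole of the index plate below it. Leave the bowls, the slugs and the other things on the bench where they are.

Things in the scene. Friction and masses are not known exactly. Their poses are not given: they have to be found in the camera images.
- dispenser: Dispenser, fixed: black column 68 mm across, grey drum, black funnel (top 210 mm high, reaching 105 mm behind the axis). Origin on the bench on the column's axis, the chute's pivot; its -x axis points to the robot's side. The bowls stand 235 mm from the axis in the chute directions -0.55, 0 and +0.55 rad (within about 8 mm), in any order.
- chute (a joint): Angle of the swivel chute about the pivot, -0.85 to 0.85 rad; 0: along the dispenser's -x axis; grows anticlockwise seen from above. Stiff hinge (0.6 N m friction): stays where left, starts anywhere. White arm plate 15 mm thick, 44 mm wide, top 102 mm above the bench; black trough walls 20 mm either side of its centre line rise to 132 mm.
- plate (a point): On the pivot axis, at the upper face (85 mm above the bench) of the fixed aluminium index plate, 15 mm thick, 2 mm below the arm, under the ear's whole swing. Its three 17 mm through holes meet the ear's bore near chute angles -0.55, 0, +0.55, but it sits askew by up to 0.05 rad either way: find the hole by feel, swinging slowly with the pin in the bore till it drops 21 mm and stops the chute.
- spout (a point): Centre of the lower mouth of the black spout on the chute, 235 mm from the pivot axis, 65 mm above the bench.
- bore (a point): Centre of the vertical 16 mm bore in the chute's yellow ear, at the ear's upper face, 115 mm above the bench. With the chute pointing to -x it lies 130 mm along the chute and 55 mm to the side (+y). The ear is 28 mm thick (underside 87 mm above the bench) and 56 mm long.
- post (a point): Top centre of the red upright post (16 mm across, 55 mm tall, standing on the arm's upper face, top 157 mm above the bench) at the chute's outer end, 290 mm from the pivot axis: to swing the chute by.
- pin: Index pin, about 80 g, 91 mm long, origin at its lower tip, z up its axis. Steel shank 14 mm across, its lowest 7 mm tapered, to z = 51 mm; collar 26 mm across to 55 mm; green grip 18 mm across to 91 mm. Starts upright in its holder, collar on the holder. Tip below the ear's upper face: 51 mm when fully home (collar on the ear), 30 mm when resting on the index plate.
- holder: Blue pin holder, fixed block 55 x 55 x 59 mm with a 17 mm vertical hole, 55 mm deep, in the middle of its top. Origin at the centre of its underside.
- bowl_1: White ceramic bowl, 90 mm across the rim, 42 mm high, wall 4 mm; origin at the centre of its underside. It holds an orange slug or is empty.
- bowl_2: White ceramic bowl, 90 mm across the rim, 42 mm high, wall 4 mm; origin at the centre of its underside. It holds an orange slug or is empty.
- bowl_3: White ceramic bowl, 90 mm across the rim, 42 mm high, wall 4 mm; origin at the centre of its underside. It holds an orange slug or is empty.
- slug_1: Orange sample slug, a cylinder 26 mm across and 22 mm high, standing in one of the bowls; origin at the centre of its underside.
- slug_2: Orange sample slug, a cylinder 26 mm across and 22 mm high, standing in one of the bowls; origin at the centre of its underside.
- screwdriver: Screwdriver lying on the bench to the robot's right; leave it.
- motor: Small black and steel gear motor, 100 mm long, lying on the bench to the robot's left; leave it.
- coupling: Aluminium ring coupling, 44 mm across, 20 mm high, on the bench at the left; leave it.

How it is judged:
By the outcome, as a careful person would: the job done as asked, in the order asked, and still so for the second after the job is handed in, with the robot touching nothing.
It also fails if it takes over 67 s, if anything falls off the work surface, if the arm or the gripper's body presses on something with over 40 N, if the wrist force passes 120 N, or if a joint passes its speed limit or range.

## Working session

There is one attempt and no reset: what is moved stays moved. The work goes in short steps, Python scripts to look and compute and a tool call to move; the robot and the scene stay as the last step left them, time stands still between calls to the robot, and variables do not carry over. Pictures are saved under pics/ and viewed, at most 10 in all, crops included, and the job is handed in when it is done.

Besides the shell and the picture viewer there is one more tool, called after "Emit:" by a JSON object that holds its "name" and its "arguments", one argument or row to a line. jog_arm: Moves the arm, as the interface text tells. Its arguments: {"type":"object","properties":{"rows":{"type":"array","items":{"type":"array"}},"squeeze":{"type":"number"}},"required":["rows"]}

```bash
mkdir -p pics; cat > h.py <<'E'
import numpy as np,cv2
from bench import arm,imaging,ticket
def snap(n,f=None):
    s=imaging.snapshot(n); 
    if f: cv2.imwrite('pics/'+f,cv2.cvtColor(s['pixels'],cv2.COLOR_RGB2BGR))
    return s
def cast(s,u,v,z):
    K=np.array(s['camera_matrix']);R=np.array(s['R']);t=np.array(s['t'])
    d=R.T@np.linalg.inv(K)@np.array([u,v,1.]);c=-R.T@t
    return c+d*(z-c[2])/d[2]
def blobs(s,lo,hi,amin=15):
    h=cv2.cvtColor(s['pixels'],cv2.COLOR_RGB2HSV)
    m=cv2.inRange(h,np.array(lo),np.array(hi))
    n,l,st,c=cv2.connectedComponentsWithStats(m)
    return [(np.round(c[i],1).tolist(),st[i].tolist()) for i in range(1,n) if st[i][4]>=amin]
COL=dict(red=((0,150,60),(6,255,255)),orange=((8,150,100),(18,255,255)),yellow=((22,120,100),(34,255,255)),green=((40,100,50),(85,255,255)),blue=((95,120,50),(130,255,255)))
E
python3 - <<'E'
from h import *
for n in('top','scene'):
    s=snap(n,n+'0.png')
    print(n,np.round(-np.array(s['R']).T@s['t'],3))
    for k,(a,b) in COL.items(): print(k,blobs(s,a,b))
print(arm.sense())
E
```

```text
top [0.495 0.015 1.282]
red [([428.7, 128.4], [403, 109, 56, 38, 1571]), ([445.1, 171.6], [439, 152, 13, 41, 330]), ([190.1, 238.6], [187, 236, 7, 6, 34])]
orange [([328.2, 228.0], [324, 224, 9, 9, 69]), ([280.8, 241.1], [277, 237, 9, 9, 67])]
yellow []
green [([426.6, 257.5], [423, 254, 8, 8, 47])]
blue [([420.8, 256.5], [410, 245, 25, 25, 368])]
scene [1.074 0.433 1.163]
red [([160.4, 173.4], [147, 164, 28, 20, 177]), ([141.8, 200.7], [117, 180, 49, 43, 960]), ([345.4, 226.6], [343, 222, 6, 10, 34])]
orange [([254.9, 193.7], [251, 190, 8, 8, 46]), ([289.5, 207.4], [286, 204, 8, 8, 49]), ([558.1, 417.1], [556, 414, 4, 6, 15])]
yellow [([187.6, 58.3], [177, 52, 22, 14, 104]), ([289.5, 258.4], [278, 247, 24, 23, 365])]
green [([423.3, 30.5], [413, 23, 20, 18, 96]), ([219.4, 131.6], [218, 129, 4, 6, 20])]
blue [([261.0, 7.0], [243, 0, 40, 19, 441]), ([152.6, 80.3], [125, 59, 53, 37, 464]), ([162.7, 66.5], [161, 64, 5, 7, 16]), ([220.3, 141.7], [210, 133, 22, 21, 192])]
{'time_s': 0.1, 'qpos': array([ 1.22790493e+00,  3.59427524e-01,  1.51132350e+00, -6.47679061e-07,
        1.27250050e+00, -1.15109774e-01]), 'qd': array([-0.00109257,  0.00020918, -0.00334284,  0.00065313, -0.00055994,
        0.00042844]), 'joint_efforts': array([-4.49911395e-04, -5.16353023e+01, -2.71407062e+01,  6.75746240e-02,
        2.73692014e-02, -1.34135288e-05]), 'position': array([0.13529215, 0.58390638, 0.22189717]), 'tool_rot': array([-3.13994469e+00, -1.89916546e-04,  2.91381106e+00]), 'contact_force': array([ 0.04057076, -0.4639757 , -0.71418777]), 'ft_torque': array([ 0.02636351,  0.01546549, -0.0154597 ]), 'gripper_force': 0.0, 'finger_gap': 0.08765523211467535}
```

View pics/top0.png

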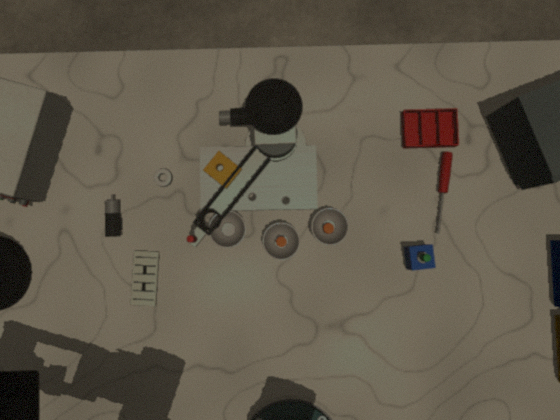

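View pics/scene0.png

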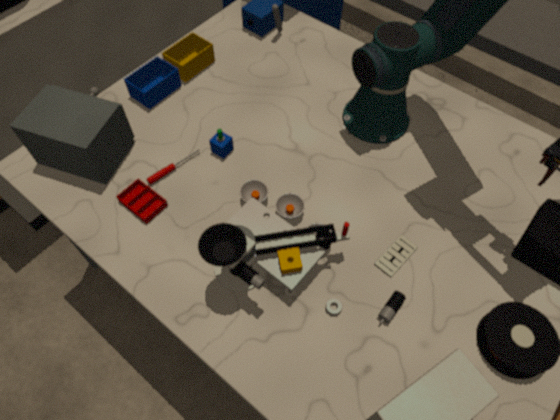

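The top view shows the chute at lower left, with its post at (190,239). The empty bowl is the left one at (228,229), and slugs are in the bowls at (281,241) and (328,228). The pin is at (426,257) and the ear bore at about (220,168).

```bash
python3 - <<'E'
from h import *
from scipy.optimize import least_squares
T=snap('top');S=snap('scene')
def ear(s,lo,hi,box):
    h=cv2.cvtColor(s['pixels'],cv2.COLOR_RGB2HSV);m=cv2.inRange(h,np.array(lo),np.array(hi));x,y,w,hh=box
    mm=np.zeros_like(m);mm[y:y+hh,x:x+w]=m[y:y+hh,x:x+w]
    cs,hi_=cv2.findContours(mm,cv2.RETR_CCOMP,cv2.CHAIN_APPROX_NONE)
    for c,q in zip(cs,hi_[0]):
        if cv2.contourArea(c)>3: M=cv2.moments(c);print('hole' if q[3]>=0 else 'out',M['m10']/M['m00'],M['m01']/M['m00'],M['m00'])
ear(T,(14,120,80),(34,255,255),(195,140,50,55))
ear(S,(16,120,80),(34,255,255),(270,240,45,45))
def tri(a,b):
    A=[]
    for s,(u,v) in((T,a),(S,b)):
        P=np.array(s['camera_matrix'])@np.c_[s['R'],s['t']]
        A+= [u*P[2]-P[0],v*P[2]-P[1]]
    x=np.linalg.svd(np.array(A))[2][-1];return x[:3]/x[3]
print('post tri',tri((190.1,238.6),(345.4,226.6)), 'top z.15',cast(T,190.1,238.6,.152),cast(S,345,222.5,.157))
print('pin tri',tri((426.6,257.5),(219.4,131.6)),cast(T,426.6,257.5,.095),cast(T,426.6,257.5,.085))
print('slugs',cast(T,328.2,228,.027),cast(T,280.8,241.1,.027),cast(S,254.9,193.7,.02),cast(S,289.5,207.4,.02))
print('bowl rim empty',cast(T,228,229,.042))
print('bore',cast(T,220,168,.115),cast(S,290,259,.115))
print('plateholes',cast(T,252,197,.085),cast(T,286,200,.085))
h=cv2.cvtColor(T['pixels'],cv2.COLOR_RGB2HSV)
big=cv2.resize(T['pixels'][90:280,170:350],None,fx=4,fy=3.9 and 4,interpolation=cv2.INTER_CUBIC)[:600]
cv2.imwrite('pics/c1.png',cv2.cvtColor(big,cv2.COLOR_RGB2BGR))
E
```

```text
out 232.84699453551912 177.61748633879782 30.5
out 219.91385435168738 167.5044404973357 563.0
hole 219.23333333333332 167.07 50.0
out 289.2442207307979 258.6219239373602 447.0
hole 290.0 259.3333333333333 11.0
post tri [0.50839126 0.20487269 0.14471491] top z.15 [0.50800258 0.20409443 0.152     ] [0.50621881 0.19918882 0.157     ]
pin tri [ 0.45036054 -0.31575578  0.09297343] [ 0.45100919 -0.31594431  0.095     ] [ 0.45064248 -0.31873274  0.085     ]
slugs [ 0.52523269 -0.1033793   0.027     ] [0.49737999 0.01026155 0.027     ] [ 0.52175153 -0.10605477  0.02      ] [0.49257976 0.00746575 0.02      ]
bowl rim empty [0.52924528 0.13335443 0.042     ]
bore [0.66331082 0.14117342 0.115     ] [0.6633356  0.14247403 0.115     ]
plateholes [0.59923538 0.07313127 0.085     ] [ 0.59022514 -0.00399557  0.085     ]
```

View pics/c1.png

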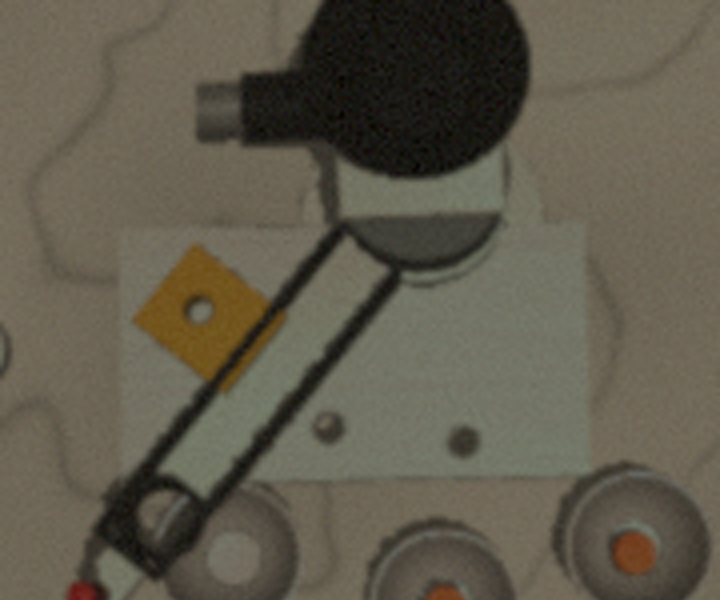

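The crop confirms the empty left bowl, the bore at crop (200,310), and the two visible plate holes at (328,427) and (463,441). From these I get:
- **Pivot:** about (0.728, 0.014).
- **Chute:** about -0.70 rad now. The target is about -0.57, with the hole near (0.649, 0.131).
- **Pin:** (0.450, -0.316).

I'll start moving.

Emit:
{"name": "jog_arm", "arguments": {
  "rows": [
    [[3.9, -4.2, 1], -0.65, 1],
    [[7.8, -8.4, 1], -1.3, 1],
    [[11.7, -12.6, 1], -1.95, 1],
    [[15.6, -16.8, 1], -2.6, 1],
    [[19.5, -21, 1], -3.25, 1],
    [[23.4, -25.2, 1], -3.9, 1],
    [[27.3, -29.4, 1], -4.55, 1],
    [[31.5, -33.4, 1], -5.2, 1]
  ]
}}

```text
time_s: 1.2
position: [0.4514, 0.2489, 0.2327]
tool_rot: [-3.142, -0.0, 2.002]
contact_force: [0.3, 0.6, -0.2]
finger_gap: 0.0877
gripper_force: 0.0
```

Emit:
{"name": "jog_arm", "arguments": {
  "rows": [
    [[0, -6, 0], 0, 0.7],
    [[0, -12, 0], 0, 0.7],
    [[0, -18, 0], 0, 0.7],
    [[0, -24, 0], 0, 0.7],
    [[0, -30, 0], 0, 0.7],
    [[0, -36, 0], 0, 0.7],
    [[0, -42, 0], 0, 0.7],
    [[0, -48, 0], 0, 0.7]
  ]
}}

```text
time_s: 2.2
position: [0.4502, -0.2316, 0.2327]
tool_rot: [3.141, 0.0, 2.006]
contact_force: [1.4, -0.3, 0.3]
finger_gap: 0.0614
gripper_force: 0.0
```

Emit:
{"name": "jog_arm", "arguments": {
  "rows": [
    [[0, -6, 0], 0, 0.7],
    [[0, -8.6, -4], 0, 0.7],
    [[0, -8.6, -8], 0, 0.7],
    [[0, -8.6, -8], 0, 0.7],
    [[0, -8.6, -8], 0, 0.7],
    [[0, -8.6, -8], 0, 0.7],
    [[0, -8.6, -8], 0, 0.7],
    [[0, -8.6, -8], 0, 0.7]
  ]
}}

```text
time_s: 3.2
position: [0.4509, -0.3156, 0.1534]
tool_rot: [3.141, 0.001, 2.007]
contact_force: [0.1, 0.7, 0.5]
finger_gap: 0.0612
gripper_force: 0.0
```

```bash
cat >> h.py <<'E'
from scipy.spatial.transform import Rotation as Ro
def wrist(f=None):
    a=arm.sense();s=snap('wrist',f)
    T=np.eye(4);T[:3,:3]=Ro.from_euler('xyz',a['tool_rot']).as_matrix();T[:3,3]=a['position']
    C=np.linalg.inv(T@np.array(s['tool_from_camera']));s['R']=C[:3,:3];s['t']=C[:3,3];return s,a
E
python3 - <<'E'
from h import *
s,a=wrist('w1.png');print(a['position'],a['tool_rot'],a['finger_gap'])
for k in('green','blue'):
    for c,st in blobs(s,*COL[k],amin=100): print(k,c,st,cast(s,*c,.099),cast(s,*c,.059))
E
```

```text
[ 0.45092442 -0.31560329  0.1534414 ] [3.14114661e+00 1.29847240e-03 2.00665404e+00] 0.06120752142856412
green [279.5, 219.3] [267, 200, 26, 38, 782] [ 0.44794319 -0.31364094  0.099     ] [ 0.45374029 -0.32654233  0.059     ]
blue [282.3, 196.5] [238, 153, 87, 96, 3940] [ 0.44305087 -0.29881251  0.099     ] [ 0.44794465 -0.30897598  0.059     ]
```

View pics/w1.png

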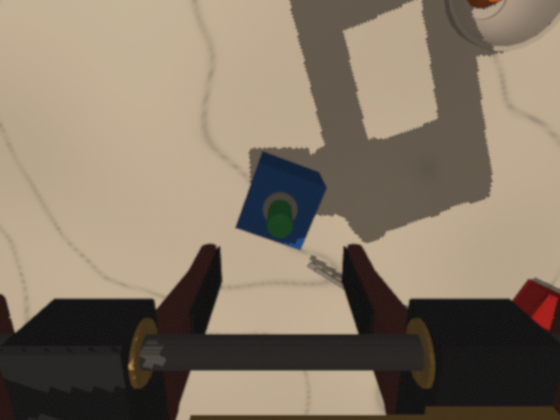

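The wrist view shows the pin from above and to one side. The top of the grip is at about (280,226) and the collar at about (280,208), so the pin sits centred between the fingers.

```bash
python3 - <<'E'
from h import *
s,a=wrist()
for u,v,z in((280,225,.099),(280,207,.063)): print(cast(s,u,v,z))
R=Ro.from_euler('xyz',a['tool_rot']).as_matrix();print(R[:,1])
E
```

```text
[ 0.44968751 -0.31700678  0.099     ]
[ 0.44912906 -0.31605875  0.063     ]
[9.06563957e-01 4.22068402e-01 2.37833859e-04]
```

Emit:
{"name": "jog_arm", "arguments": {
  "rows": [
    [[-0.1, -0.1, -3], 0, 0.7],
    [[-0.1, -0.1, -6], 0, 0.7],
    [[-0.1, -0.1, -8], 0, 0.7],
    [[-0.1, -0.1, -8.6], 0, 0.5],
    [[-0.1, -0.1, -8.6], 0, 0],
    [[-0.1, -0.1, -8.6], 0, 0],
    [[-0.1, -0.1, -8.6], 0, 0],
    [[-0.1, -0.1, -8.6], 0, 0]
  ],
  "squeeze": 35
}}

```text
time_s: 4.3
position: [0.4498, -0.3168, 0.0672]
tool_rot: [3.141, 0.001, 2.006]
contact_force: [0.7, -0.6, 2.1]
finger_gap: 0.0175
gripper_force: 35.0
```

Emit:
{"name": "jog_arm", "arguments": {
  "rows": [
    [[0, 0, 0], 0, 0],
    [[0, 0, 2], 0, 0],
    [[0, 0, 5], 0, 0],
    [[0, 0, 9], 0, 0],
    [[0, 0, 14], 0, 0],
    [[0, 0, 18], 0, 0],
    [[0, 0, 18], 0, 0],
    [[0, 0, 18], 0, 0]
  ]
}}

```text
time_s: 5.3
position: [0.4489, -0.316, 0.2457]
tool_rot: [-3.141, -0.001, 2.006]
contact_force: [0.2, -0.6, -1.2]
finger_gap: 0.0175
gripper_force: 35.0
```

Emit:
{"name": "jog_arm", "arguments": {
  "rows": [
    [[2.6, 5.6, 0], 0, 0],
    [[5.2, 11.2, 0], 0, 0],
    [[7.8, 16.8, 0], 0, 0],
    [[10.4, 22.4, 0], 0, 0],
    [[13, 28, 0], 0, 0],
    [[15.6, 33.6, 0], 0, 0],
    [[18.2, 39, 0], 0, 0],
    [[20.4, 43.5, 0], 0, 0]
  ]
}}

```text
time_s: 6.3
position: [0.6528, 0.1207, 0.2438]
tool_rot: [-3.138, -0.002, 2.007]
contact_force: [0.1, -0.4, -0.0]
finger_gap: 0.0172
gripper_force: 35.0
```

Emit:
{"name": "jog_arm", "arguments": {
  "rows": [
    [[1, 2.3, 0], 0, 0],
    [[1, 2.3, -2], 0, 0],
    [[1, 2.3, -4], 0, 0],
    [[1, 2.3, -5], 0, 0],
    [[1, 2.3, -5], 0, 0],
    [[1, 2.3, -5], 0, 0],
    [[1, 2.3, -5], 0, 0],
    [[1, 2.3, -5], 0, 0]
  ]
}}

```text
time_s: 7.3
position: [0.6639, 0.1415, 0.1973]
tool_rot: [3.141, 0.0, 2.006]
contact_force: [-0.6, 0.7, -0.8]
finger_gap: 0.0172
gripper_force: 35.0
```

```bash
python3 - <<'E'
from h import *
s,a=wrist('w2.png');print(a['position'],a['tool_rot'],a['contact_force'])
S=snap('scene')
cv2.imwrite('pics/s2.png',cv2.cvtColor(cv2.resize(S['pixels'][180:300,220:380],None,fx=4,fy=4,interpolation=cv2.INTER_CUBIC),cv2.COLOR_RGB2BGR))
R=np.array(s['R']);K=np.array(s['camera_matrix'])
for p in ([.6633,.1415,.115],[*a['position'][:2],a['position'][2]-.059]):
    q=K@(R@np.array(p)+s['t']);print(q[:2]/q[2])
E
```

```text
[0.66387488 0.1414532  0.19732672] [3.14058293e+00 3.66144913e-04 2.00615845e+00] [-0.62241018  0.74212631 -0.78307626]
[281.47185066 210.25187491]
[282.28294833 221.38300103]
```

View pics/w2.png

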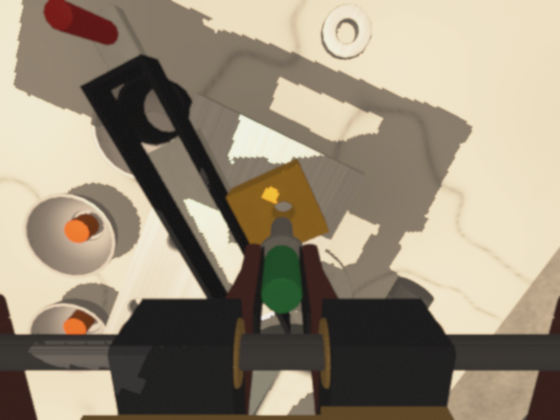

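View pics/s2.png

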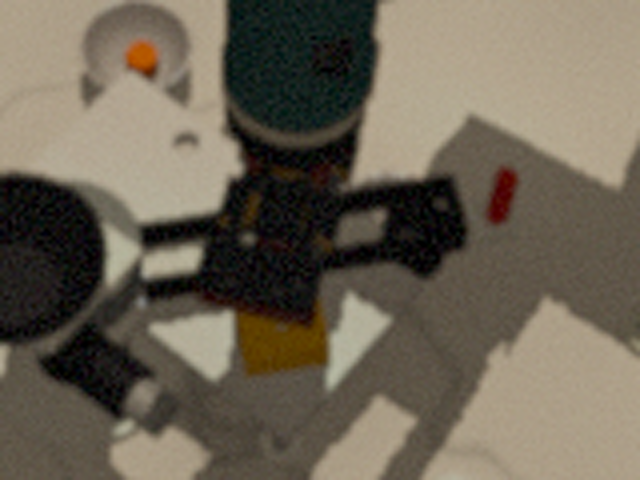

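The wrist view shows the pin just short of the bore, which is seen as a grey ellipse near (284,206). I'll measure the ellipse more closely.

```bash
python3 - <<'E'
from h import *
im=cv2.imread('pics/w2.png')[150:270,210:350]
cv2.imwrite('pics/c2.png',cv2.resize(im,None,fx=5,fy=5,interpolation=cv2.INTER_CUBIC))
s,a=wrist()
for u,v in((284,206),(285,207),(281.5,210.3)): print(u,v,cast(s,u,v,.115))
E
```

```text
284 206 [0.66328229 0.14533615 0.115     ]
285 207 [0.66426848 0.14495118 0.115     ]
281.5 210.3 [0.66301839 0.14157775 0.115     ]
```

View pics/c2.png

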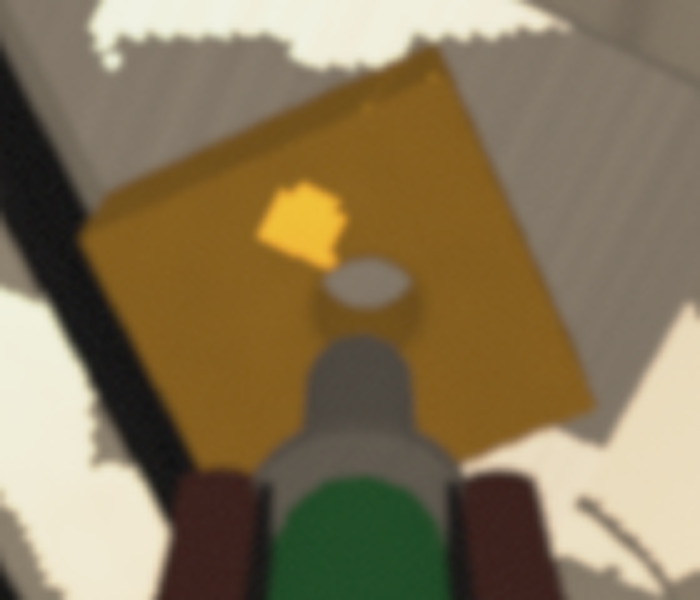

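```bash
python3 - <<'E'
from h import *
s,a=wrist();R=np.array(s['R']);K=np.array(s['camera_matrix'])
th=np.linspace(0,6.28,100)
def pr(c,z,r):
    P=np.c_[c[0]+r*np.cos(th),c[1]+r*np.sin(th),th*0+z];q=(P@R.T+s['t'])@K.T;q=q[:,:2]/q[:,2:]
    return q.min(0),q.max(0)
for c in((.6633,.1415),(.6640,.1425)): print('bore',*pr(c,.115,.008))
z=a['position'][2]
print('tip',*pr(a['position'],z-.059,.004),'tip+7',*pr(a['position'],z-.052,.007),'collar',*pr(a['position'],z-.004,.013))
E
```

```text
bore [270.89321367 200.14777778] [292.73951082 220.92686439]
bore [272.32959473 199.33758362] [294.19086913 220.14579939]
tip [276.36826084 215.74816452] [288.3087302  226.99747161] tip+7 [271.62154452 214.84902071] [293.13137516 235.04780557] collar [257.70607073 233.89283366] [307.71331046 279.50907598]
```

Emit:
{"name": "jog_arm", "arguments": {
  "rows": [
    [[0.1, 0, -1], 0, 0],
    [[0.1, 0, -2], 0, 0],
    [[0.1, 0, -2.4], 0, 0],
    [[0.1, 0, -2.7], 0, 0],
    [[0.1, 0, -3], 0, 0],
    [[0.1, 0, -3.3], 0, 0],
    [[0.1, 0, -3.6], 0, 0],
    [[0.1, 0, -3.6], 0, 0]
  ]
}}

```text
time_s: 8.5
position: [0.6643, 0.1415, 0.1604]
tool_rot: [-3.141, -0.0, 2.006]
contact_force: [0.3, -0.5, -0.5]
finger_gap: 0.0172
gripper_force: 35.0
```

Emit:
{"name": "jog_arm", "arguments": {
  "rows": [
    [[0, 0, -0.4], 0, 0],
    [[0, 0, -0.8], 0, 0],
    [[0, 0, -1.2], 0, 0],
    [[0, 0, -1.4], 0, 0],
    [[0, 0, -1.6], 0, 0],
    [[0, 0, -1.7], 0, 0],
    [[0, 0, -1.8], 0, 0],
    [[0, 0, -1.8], 0, 0]
  ]
}}

```text
time_s: 9.5
position: [0.6648, 0.1414, 0.1441]
tool_rot: [3.141, 0.0, 2.006]
contact_force: [-2.1, -0.3, 6.4]
finger_gap: 0.0175
gripper_force: 35.0
```

Emit:
{"name": "jog_arm", "arguments": {
  "rows": [
    [[-0.12, -0.06, -0.1], 0, 0],
    [[-0.25, -0.13, -0.1], 0, 0],
    [[-0.38, -0.2, -0.1], 0, 0],
    [[-0.5, -0.27, -0.1], 0, 0],
    [[-0.6, -0.33, -0.1], 0, 0],
    [[-0.7, -0.38, -0.1], 0, 0],
    [[-0.8, -0.44, -0.1], 0, 0],
    [[-0.93, -0.51, -0.1], 0, 0]
  ]
}}

```text
time_s: 10.5
position: [0.6597, 0.1382, 0.1441]
tool_rot: [3.131, 0.001, 2.006]
contact_force: [5.8, 3.5, 4.0]
finger_gap: 0.0176
gripper_force: 35.0
```

Emit:
{"name": "jog_arm", "arguments": {
  "rows": [
    [[-0.05, -0.03, -0.1], 0, 0],
    [[-0.11, -0.07, -0.1], 0, 0],
    [[-0.16, -0.1, -0.1], 0, 0],
    [[-0.21, -0.13, -0.1], 0, 0],
    [[-0.26, -0.16, -0.1], 0, 0],
    [[-0.31, -0.2, -0.1], 0, 0],
    [[-0.37, -0.23, -0.1], 0, 0],
    [[-0.42, -0.26, -0.1], 0, 0]
  ]
}}

```text
time_s: 11.5
position: [0.6565, 0.1361, 0.1441]
tool_rot: [3.129, 0.001, 2.006]
contact_force: [5.3, 5.9, 7.5]
finger_gap: 0.0175
gripper_force: 35.1
```

Emit:
{"name": "jog_arm", "arguments": {
  "rows": [
    [[-0.05, -0.03, 0], 0, 0],
    [[-0.1, -0.07, 0], 0, 0],
    [[-0.15, -0.1, 0], 0, 0],
    [[-0.2, -0.14, 0], 0, 0],
    [[-0.26, -0.17, 0], 0, 0],
    [[-0.31, -0.21, 0], 0, 0],
    [[-0.36, -0.24, 0], 0, 0],
    [[-0.41, -0.28, 0], 0, 0]
  ]
}}

```text
time_s: 12.5
position: [0.6499, 0.1324, 0.1424]
tool_rot: [3.135, 0.001, 2.006]
contact_force: [3.2, 3.0, 1.5]
finger_gap: 0.0175
gripper_force: 35.0
```

Emit:
{"name": "jog_arm", "arguments": {
  "rows": [
    [[0, 0, -0.1], 0, 0],
    [[0, 0, -0.2], 0, 0],
    [[0, 0, -0.3], 0, 0],
    [[0, 0, -0.4], 0, 0],
    [[0, 0, -0.5], 0, 0],
    [[0, 0, -0.5], 0, 0],
    [[0, 0, -0.5], 0, 0],
    [[0, 0, -0.5], 0, 0]
  ]
}}

```text
time_s: 13.5
position: [0.6468, 0.1308, 0.1354]
tool_rot: [-3.141, 0.0, 2.006]
contact_force: [5.0, 2.5, -0.7]
finger_gap: 0.0175
gripper_force: 35.0
```

Emit:
{"name": "jog_arm", "arguments": {
  "rows": [
    [[0, 0, -0.2], 0, 0],
    [[0, 0, -0.4], 0, 0],
    [[0, 0, -0.6], 0, 0],
    [[0, 0, -0.8], 0, 0],
    [[0, 0, -1], 0, 0],
    [[0, 0, -1.2], 0, 0],
    [[0, 0, -1.35], 0, 0],
    [[0, 0, -1.35], 0, 0]
  ]
}}

```text
time_s: 14.5
position: [0.6469, 0.131, 0.1232]
tool_rot: [3.141, 0.0, 2.006]
contact_force: [1.3, 1.5, 7.6]
finger_gap: 0.0171
gripper_force: 35.0
```

Emit:
{"name": "jog_arm", "arguments": {
  "rows": [
    [[0, 0, 0], 0, 0.33],
    [[0, 0, 0], 0, 0.33],
    [[0, 0, 0], 0, 0.33],
    [[0, 0, 0.5], 0, 0.33],
    [[0, 0, 2], 0, 0.33],
    [[0, 0, 5], 0, 0.33],
    [[0, 0, 9], 0, 0.33],
    [[0, 0, 13], 0, 0.33]
  ]
}}

```text
time_s: 15.5
position: [0.6469, 0.131, 0.2545]
tool_rot: [3.141, 0.0, 2.006]
contact_force: [0.0, 0.6, 0.1]
finger_gap: 0.0288
gripper_force: 0.0
```

Emit:
{"name": "jog_arm", "arguments": {
  "rows": [
    [[-3, -4, 2], 0, 0.33],
    [[-6, -8, 2], 0, 0.33],
    [[-9, -12, 2], 0, 0.33],
    [[-12, -16, 2], 0, 0.33],
    [[-15, -20, 2], 0, 0.33],
    [[-18, -24, 2], 0, 0.33],
    [[-19, -28, 2], 0, 0.33],
    [[-19, -30, 2], 0, 0.33]
  ]
}}

```text
time_s: 16.5
position: [0.4566, -0.1707, 0.2734]
tool_rot: [3.141, 0.002, 2.004]
contact_force: [0.3, 0.4, 0.7]
finger_gap: 0.0291
gripper_force: 0.0
```

```bash
python3 - <<'E'
from h import *
T=snap('top');S=snap('scene')
for n,s in(('T',T),('S',S)):
    for k in('green','red','orange'): print(n,k,blobs(s,*COL[k]))
a=cv2.resize(T['pixels'][120:270,170:350],(480,400),interpolation=cv2.INTER_CUBIC);b=cv2.resize(S['pixels'][170:310,220:360],(320,400)[::1],interpolation=cv2.INTER_CUBIC)
cv2.imwrite('pics/f.png',cv2.cvtColor(np.hstack([a,b]),cv2.COLOR_RGB2BGR))
g=[c for c,_ in blobs(T,*COL['green'])]
for c in g: print(cast(T,*c,.15))
E
```

```text
T green [([222.4, 172.8], [219, 169, 8, 9, 49])]
T red [([429.0, 128.0], [403, 109, 55, 38, 1761]), ([444.8, 171.4], [439, 152, 13, 41, 359]), ([206.4, 249.4], [203, 247, 8, 6, 36])]
T orange []
S green [([401.1, 129.1], [397, 124, 8, 11, 38]), ([291.1, 247.1], [289, 243, 6, 11, 42])]
S red [([160.4, 173.5], [147, 164, 28, 20, 183]), ([141.7, 200.6], [117, 180, 50, 43, 1025]), ([340.2, 215.2], [338, 209, 6, 14, 45])]
S orange [([557.9, 417.2], [556, 414, 4, 6, 16])]
[0.64768794 0.13244731 0.15      ]
```

View pics/f.png

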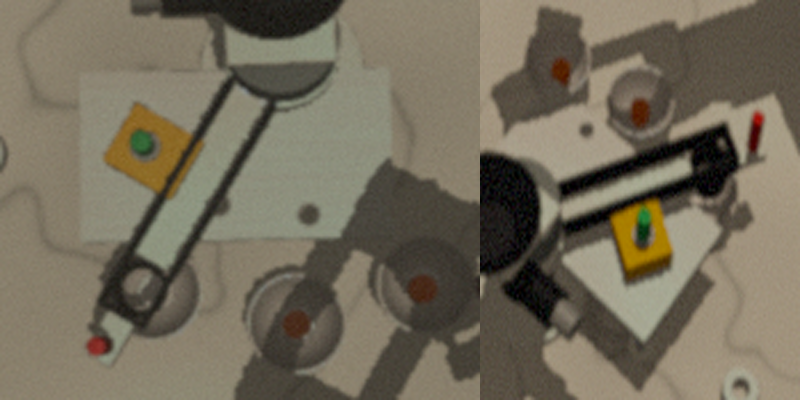

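The final view shows the pin seated in the ear with its collar down, the spout over the empty bowl, and both slugs still in their bowls. I'm handing the job in.

```bash
python3 -c "
from h import *
print(ticket.finish_job())"
```

```text
the job is handed in; nothing more can be done
None
```

The chute is locked over the empty bowl (about 1 cm off its centre by camera estimate) with the index pin fully home through the ear and plate (20.9 mm drop, collar seated), and the job is handed in at about 17 s; it returned no verdict.

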